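# Find the rattling tin and hold it out

### The arm

A 6-joint arm with a two-finger parallel gripper is mounted at the origin on the work surface. World frame = base frame: x ahead of the robot, y to its left, z up, the work surface at z = 0. Lengths are in m, angles in rad, forces in N, time in s.
With the tool pointing down it reaches from about 0.275 to 0.825 m from the base axis. Payload 5.2 kg.
Tool frame: the origin (TCP) lies midway between the tips of the shut fingers; the grasp point (between the pads) lies 19 mm behind it; x points along the fingers, y is the direction in which the jaws open and shut, and the axes are right-handed (so a half turn about x gives the same grasp; the last joint's range is limited). The gripper opens to 93 mm and grips with 3 to 60 N. Pads are 15 mm wide; open, the fingers measure 128 mm over their backs; the gripper's body (75 mm by 188 mm) begins 65 mm behind the grasp point.
Start: joints at [0.928, 0.259, 1.535, -0, 1.348, -0.203], TCP at [0.234, 0.498, 0.219] pointing down, gripper open.
Joint ranges: [-3.14, 3.14], [-0.91, 2.08], [0.19, 2.58], [-1.22, 4.36], [0.22, 2.71], [-3.12, 3.12]. Speed limits (rad/s): [2.57, 2.57, 3.14, 3.14, 3.14, 3.14].

### API

Orientations are given as [roll, pitch, yaw] about the fixed x, y, z axes, in that order (R = Rz(yaw) Ry(pitch) Rx(roll)).
In Python, from rig import * gives the robot as it stands.
- The arm moves only by the shell command python3 -m jog 'ROWS' [FORCE]. ROWS is JSON, a list of rows, each a list of 7 numbers: the shift along the tool's x, y, z in units of 25 mm (1.0 is 25 mm), then the turn, a rotation vector about the tool's x, y, z in rad, then the closure, from 0 (fully open) to 1 (shut). In form: [[x, y, z, rx, ry, rz, jaw], ...]. A call has 1 to 10 rows; each row shifts and turns the commanded pose from where the row before left it, along the tool's axes as they then stand; what a row does not reach is not made up. A row lasts 1/12 s, in which the tool goes at most 41.7 mm and 7.16 degrees, less where a joint would pass 70% of its speed; a pose out of reach is approached as far as the arm can. A call is refused whole if a number of a shift passes 1 or a number of a turn 0.125, either way. A call with a gripper value outside its range is refused whole. The fingers move at their own pace and stop on an object; FORCE is the grip in N (left out, the last holds). Time passes only in rows, so rows that do not move let the fingers close. It gives the time, the measured TCP pose, the force and the opening at its end, in the units of the state.
- get_obs(): the state, without advancing time (a new reading comes with each control period).
- read_camera(name): name is "scene" or "top" or "wrist"; returns (picture, depth): 384x512x3 uint8, blue, green, red; 384x512 float32, m along the optical axis (not along the pixel's ray), 0 where there is no reading.
- camera_params(name): a dict with "fx", "fy", "cx", "cy" (pixels), "R" (3x3) and "t" (3): a world point X has camera coordinates R X + t. Camera axes: x right, y down, z forward; pixel columns grow to the right and rows downward; lengths in m; the calibration is good to about 2 mm. A picture is of the moment at which its call begins: read the wrist's pose just before it. camera_params takes no time and is no camera call; for the wrist camera it gives the pose at the moment of the call.
- hand_in(): hands the job in, once; it reports no verdict.
Trained networks look in the newest picture that a camera, given by its name, has taken for a name from the list of things; names that differ only in an ending like _2 or _b are one class to them, and where a whole thing is asked for, a point or a joint stands for the part that bears it (a point fixed in the world has none). Each returns a list of dicts, best first, with "p" (0 to 1); they miss things now and then, are a little off and sometimes report something else, mostly with a low value. They report only what shows in the picture. A call takes as long as a camera call. They do not tell look-alikes from the thing itself.
- boxes_of(camera, query): "position" ([column, row] in pixels, amid what is visible of it).
- silhouettes(camera, query): "mask" (384x512 bool, what is visible of it) and "position" ([column, row] in pixels, amid what is visible of it).
The state is a dict: "clock": time; "joint_positions": joint angles; "qvel": joint speeds; "effort": joint torques, N m; "eef_pos": TCP position; "tcp_rot": TCP orientation; "ft_force": force on the tool from outside, world axes, zero at the start; "moment": the same for the moment, N m; "grip_width": finger opening in m.
Only numpy, scipy, OpenCV 4.12 (cv2) and the standard library are available. Lean on these libraries where they do the work, as an engineer would, in place of code of your own. Each camera call takes 0.05 s, during which the arm holds its last target.

### The job

One of the three sealed steel tins has something loose inside. Lift the tins and shake them one at a time until you find the one that rattles, stand the others back upright on the bench, and hold the rattling tin out level over the middle of the plywood board, about 10 cm clear above it. Finish while still holding it there, and leave the other things on the bench where they lie.

Things in the scene. Friction and masses are not known exactly. Their poses are not given: they have to be found in the camera images.
- tin_a_center (a point): sealed plain steel tin, one of three alike, 120 (x) x 54 (y) x 58 mm high, 0.15 to 0.45 kg, upright on the bench; point at its centre, 29 mm up. One of the three, drawn anew each time, also holds a loose 245 g steel ball, free to roll 69 mm along x, 3 along y, 7 up: shaken briskly along x it knocks on the ends, and for 0.2 s after a stroke the wrist moment about y swings by 0.1 to 0.3 N m. The others hold nothing loose.
- tin_b_center (a point): sealed plain steel tin, one of three alike, 120 (x) x 54 (y) x 58 mm high, 0.15 to 0.45 kg, upright on the bench; point at its centre, 29 mm up. One of the three, drawn anew each time, also holds a loose 245 g steel ball, free to roll 69 mm along x, 3 along y, 7 up: shaken briskly along x it knocks on the ends, and for 0.2 s after a stroke the wrist moment about y swings by 0.1 to 0.3 N m. The others hold nothing loose.
- tin_c_center (a point): sealed plain steel tin, one of three alike, 120 (x) x 54 (y) x 58 mm high, 0.15 to 0.45 kg, upright on the bench; point at its centre, 29 mm up. One of the three, drawn anew each time, also holds a loose 245 g steel ball, free to roll 69 mm along x, 3 along y, 7 up: shaken briskly along x it knocks on the ends, and for 0.2 s after a stroke the wrist moment about y swings by 0.1 to 0.3 N m. The others hold nothing loose.
- board: a flat plywood handover board, 110 (x) x 150 (y) x 15 mm, fixed on the bench at its far side; origin at the centre of its underside, on the bench
- hammer: a hammer lying on the bench, 260 mm long, to be left alone; origin on the bench under it, handle towards its -x
- stone: a rounded lump of white stone, 88 mm across and 56 mm high, to be left alone; origin at the centre of its underside
- brush: a scrubbing brush, 160 (x) x 45 x 45 mm, bristles down, to be left alone; origin at the centre of its underside
- sanding_block: a cork sanding block, 100 (x) x 60 x 30 mm, to be left alone; origin at the centre of its underside
Things that resemble listed ones, but are neither listed nor needed, are in the scene too. Leave any blue look-alike of the part that bears tin_a_center alone. Leave any yellow look-alike of the part that bears tin_c_center alone.

How it is judged:
By the outcome, as a careful person would: the job done as asked, in the order asked, and still so for the second after the job is handed in, while the arm keeps its last pose, push and grip.
It also fails if it takes over 67 s, if anything falls off the work surface, if the arm or the gripper's body presses on something with over 40 N, if the wrist force passes 120 N, or if a joint passes its speed limit or range.

## Working session

There is one attempt and no reset: what is moved stays moved. The work goes in short steps, Python scripts to look and compute and a shell command to move; the robot and the scene stay as the last step left them, time stands still between calls to the robot, and variables do not carry over. Pictures are saved under pics/ and viewed, and the job is handed in when it is done.

```bash
ls; mkdir -p pics
python3 - <<'E'
from rig import *
import cv2,json
o=get_obs()
print({k:(v if not hasattr(v,'tolist') else v.tolist()) for k,v in o.items()})
for c in ["scene","top"]:
    im,d=read_camera(c); cv2.imwrite(f"pics/{c}0.png",im)
    p=camera_params(c); print(c,p)
    for q in ["tin_a_center","board","hammer","stone","brush","sanding_block"]:
        for r in boxes_of(c,q):
            print(q,round(r["p"],2),r["position"])
E
```

```text
pics
{'clock': 0.0, 'joint_positions': [0.9281814153451724, 0.25934179042795097, 1.5360725046240298, -6.229436717072961e-06, 1.347987702385946, -0.20278819938175918], 'qvel': [-0.0009533148644914403, -0.0015023612892413128, -4.0078469562728806e-05, -0.0008841855840305122, 0.0008170010366728437, -0.0011324351827220627], 'effort': [0.00018841331439034548, -43.731404542922974, -28.39961886405945, 0.07174761733040214, 0.04149959539063275, -9.345337048216606e-05], 'eef_pos': [0.2338248080004379, 0.4972241685924972, 0.21782260170356557], 'tcp_rot': [-1.7702280999133968, 1.5689869727508552, -2.210053429968383], 'ft_force': [0.20773858410821103, 0.8815700522327234, -0.18491342538526725], 'moment': [-0.03204844950923557, 0.003926780774064538, 0.024027360529261507], 'grip_width': 0.0930135689744826}
scene {'fx': 435.18228803973597, 'fy': 435.18228803973597, 'cx': 253.44546782474825, 'cy': 193.9731349885483, 'R': array([[-0.4120001 ,  0.91115438, -0.00732216],
       [ 0.78098705,  0.34897954, -0.51795029],
       [-0.4693774 , -0.21911408, -0.85537938]]), 't': array([ 0.19280595, -0.350835  ,  1.56197451])}
tin_a_center 0.96 [317.8, 208.6]
tin_a_center 0.78 [348.8, 170.3]
tin_a_center 0.44 [325.4, 282.2]
board 0.76 [216.1, 242.8]
hammer 0.73 [369.5, 264.4]
stone 0.61 [323.5, 282.3]
brush 0.91 [150.9, 149.7]
sanding_block 0.66 [129.4, 210.2]
sanding_block 0.49 [154.9, 148.0]
top {'fx': 485.5777582400546, 'fy': 485.5777582400546, 'cx': 252.0311023156107, 'cy': 195.2070539706582, 'R': array([[ 2.60682991e-02, -9.99647356e-01,  5.06046983e-03],
       [-9.80793096e-01, -2.65548318e-02, -1.93234946e-01],
       [ 1.93301183e-01,  7.40325056e-05, -9.81139464e-01]]), 't': array([-0.00646174,  0.4865302 ,  1.12330515])}
tin_a_center 0.92 [174.6, 214.2]
tin_a_center 0.82 [150.7, 285.8]
board 0.75 [273.5, 132.7]
hammer 0.91 [104.5, 179.2]
stone 0.58 [142.2, 133.4]
brush 0.65 [404.0, 218.7]
sanding_block 0.74 [379.7, 134.1]
```

View pics/scene0.png

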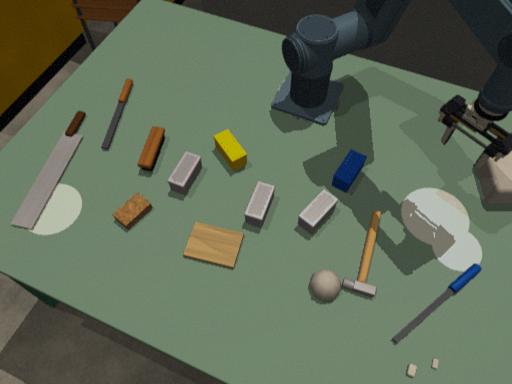

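View pics/top0.png

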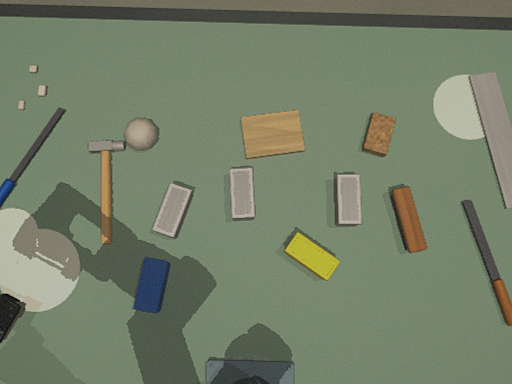

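Top view: the plain steel tins are at (173,210), (242,193) and (348,199). The blue one at (152,285) and the yellow one at (312,256) are look-alikes and stay put. The board is at (273,133).

```bash
cat > h.py <<'E'
from rig import *
import cv2,numpy as np
from scipy.spatial.transform import Rotation as Ro
def cloud(c):
    im,d=read_camera(c);p=camera_params(c)
    v,u=np.mgrid[0:384,0:512]
    P=np.stack([(u-p['cx'])/p['fx']*d,(v-p['cy'])/p['fy']*d,d],-1)
    return im,d,(P-p['t'])@np.asarray(p['R'])
def blobs(c="top",lo=.045,hi=.07):
    im,d,W=cloud(c)
    m=((W[...,2]>lo)&(W[...,2]<hi)&(d>0)).astype(np.uint8)
    n,l,s,_=cv2.connectedComponentsWithStats(m)
    for i in range(1,n):
        if s[i,4]<150: continue
        P=W[l==i]; 
        (cx,cy),(w,h),a=cv2.minAreaRect((P[:,:2]*1000).astype(np.float32))
        if w<h: w,h=h,w;a+=90
        a=(a+90)%180-90
        col=im[l==i].mean(0).round()
        print("c=(%.1f,%.1f) size %.0fx%.0f longaxis %.1fdeg z %.3f col %s"%(cx,cy,w,h,a,np.median(P[:,2]),col), "px",np.argwhere(l==i).mean(0)[::-1].round())
def st():
    o=get_obs();R=Ro.from_euler('xyz',o['tcp_rot']).as_matrix()
    print('t',round(o['clock'],2),'tcp',np.round(o['eef_pos'],4),'grip',round(o['grip_width'],4),'F',np.round(o['ft_force'],2),'M',np.round(o['moment'],3))
    print(R.round(3).tolist(), 'jawdir deg',np.degrees(np.arctan2(R[1,1],R[0,1])).round(1),'q',np.round(o['joint_positions'],2))
    return o,R
E
python3 - <<'E'
from h import *
blobs(); print('board'); blobs(lo=.009,hi=.022); st()
im,d=read_camera("top")
cv2.imwrite('pics/crop.png',cv2.resize(im[150:320,120:380],None,fx=3,fy=3))
E
```

```text
c=(640.4,289.7) size 66x66 longaxis -64.5deg z 0.053 col [130. 150. 161.] px [139. 131.]
c=(490.8,30.2) size 122x56 longaxis 4.5deg z 0.057 col [141. 151. 159.] px [242. 193.]
c=(483.1,-226.4) size 123x57 longaxis 0.9deg z 0.057 col [141. 152. 160.] px [349. 199.]
c=(444.9,195.2) size 122x57 longaxis -17.9deg z 0.058 col [139. 149. 157.] px [172. 210.]
c=(344.4,-138.5) size 122x56 longaxis 56.2deg z 0.057 col [ 53. 176. 181.] px [312. 256.]
c=(268.0,234.5) size 121x56 longaxis -8.9deg z 0.058 col [95. 61. 41.] px [151. 285.]
board
c=(581.9,568.3) size 284x24 longaxis -27.5deg z 0.014 col [67. 63. 62.] px [ 32. 152.]
c=(655.1,-41.6) size 150x112 longaxis -80.6deg z 0.014 col [ 95. 140. 168.] px [272. 134.]
c=(494.4,362.3) size 261x49 longaxis -3.4deg z 0.019 col [ 68.  95. 113.] px [111. 187.]
c=(346.3,-573.9) size 308x27 longaxis 16.6deg z 0.013 col [65. 75. 85.] px [486. 255.]
c=(76.7,0.2) size 205x52 longaxis -88.7deg z 0.012 col [81. 82. 72.] px [249. 371.]
t 0.8 tcp [0.2341 0.4977 0.2187] grip 0.0931 F [-0.34  0.27  0.32] M [-0.031  0.015  0.045]
[[-0.0, 0.426, 0.905], [-0.0, 0.905, -0.426], [-1.0, -0.0, -0.0]] jawdir deg 64.8 q [ 0.93  0.26  1.53  0.    1.35 -0.2 ]
```

View pics/crop.png

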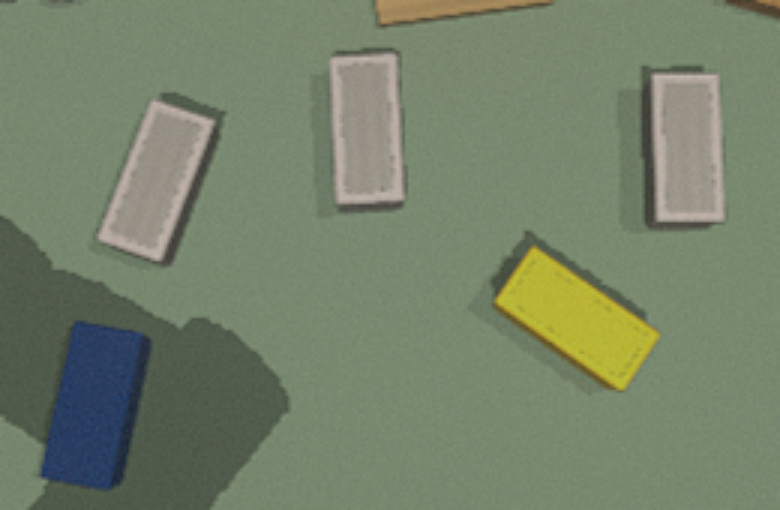

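All three plain tins measure about 122x56 mm with tops at 57–58 mm, as they should. I'm going to the left tin (0.445, 0.195) first, long axis -18°.

```bash
python3 -m jog '[[0,-0.58,1,0,0,0,0],[0,-0.58,1,0,0,0,0],[0,-0.58,1,0,0,0,0],[0,-0.58,1,0,0,0,0],[0,-0.58,1,0,0,0,0],[0,-0.58,1,0,0,0,0],[0,-0.58,1,0,0,0,0],[0,-0.58,1,0,0,0,0],[0,-0.58,1,0,0,0,0],[0,-0.58,1,0,0,0,0]]' 30
python3 -m jog '[[0.5,-0.5,0.9,0,0,0,0],[0.5,-0.5,0.9,0,0,0,0],[0.5,-0.5,0.9,0,0,0,0],[0.5,0,0,-0.12,0,0,0],[0,0,0,0,0,0,0],[0,0,0,0,0,0,0]]'
python3 -c "
from h import *
st(); im,d=read_camera('wrist'); cv2.imwrite('pics/w1.png',im)"
```

```text
clock: 1.68
eef_pos: [0.3993, 0.2588, 0.2189]
tcp_rot: [0.911, 1.57, 0.471]
ft_force: [0.4, 1.1, -0.3]
grip_width: 0.0932
clock: 2.18
eef_pos: [0.4432, 0.1971, 0.1683]
tcp_rot: [-2.774, 1.569, -3.097]
ft_force: [0.0, 0.1, 0.7]
grip_width: 0.0928
t 2.18 tcp [0.4432 0.1971 0.1683] grip 0.0928 F [0.01 0.07 0.7 ] M [0.024 0.035 0.034]
[[-0.002, 0.318, 0.948], [-0.0, 0.948, -0.318], [-1.0, -0.001, -0.002]] jawdir deg 71.5 q [ 0.19  0.19  1.76  0.    1.2  -1.06]
```

```bash
python3 -m jog '[[0.9,-0.05,0.09,0,0,0,0],[0.9,0,0,0,0,0,0],[0.9,0,0,0,0,0,0],[0.9,0,0,0,0,0,0],[0.9,0,0,0,0,0,0],[0.9,0,0,0,0,0,0],[0.5,0,0,0,0,0,0],[0.35,0,0,0,0,0,0],[0,0,0,0,0,0,0],[0,0,0,0,0,0,0.7]]' 50
python3 -m jog '[[0,0,0,0,0,0,0.7],[0,0,0,0,0,0,0.7],[0,0,0,0,0,0,0.7],[0,0,0,0,0,0,0.7],[0,0,0,0,0,0,0.7]]'
python3 -c "
from h import *
st(); im,d=read_camera('wrist'); cv2.imwrite('pics/w2.png',im)"
```

```text
clock: 3.07
eef_pos: [0.4458, 0.1961, 0.013]
tcp_rot: [0.565, 1.57, 0.245]
ft_force: [-0.3, 0.1, 0.0]
grip_width: 0.0895
clock: 3.48
eef_pos: [0.4458, 0.1955, 0.0129]
tcp_rot: [0.534, 1.57, 0.214]
ft_force: [-0.9, 0.3, 0.2]
grip_width: 0.0578
t 3.48 tcp [0.4458 0.1955 0.0129] grip 0.0578 F [-0.93  0.33  0.23] M [-0.002 -0.015  0.041]
[[0.001, 0.315, 0.949], [0.0, 0.949, -0.315], [-1.0, 0.0, 0.001]] jawdir deg 71.7 q [ 0.18  0.39  1.93  0.    0.82 -1.07]
```

View pics/w2.png

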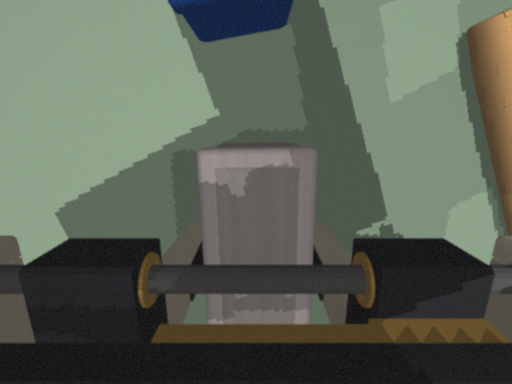

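```bash
python3 -m jog '[[0,0,0,0,0,0,0.7],[0,0,0,0,0,0,0.7],[-0.4,0,0,0,0,0,0.7],[-0.9,0,0,0,0,0,0.7],[-0.9,0,0,0,0,0,0.7],[-0.9,0,0,0,0,0,0.7],[-0.9,0,0,0,0,0,0.7],[-0.5,0,0,0,0,0,0.7],[0,0,0,0,0,0,0.7],[0,0,0,0,0,0,0.7]]' 60
cat >> h.py <<'E'
def samp(n=8):
    out=[]
    for i in range(n):
        o=get_obs();R=Ro.from_euler('xyz',o['tcp_rot']).as_matrix()
        out.append((round(o['clock'],2),(R.T@o['moment']).round(3).tolist(),(R.T@o['ft_force']).round(2).tolist()))
        if i<n-1: read_camera('wrist')
    for r in out: print(*r)
E
python3 -c "
from h import *
st(); samp(4)"
python3 -m jog '[[0,0,1,0,0,0,0.7],[0,0,1,0,0,0,0.7],[0,0,-1,0,0,0,0.7],[0,0,-1,0,0,0,0.7],[0,0,1,0,0,0,0.7],[0,0,1,0,0,0,0.7]]'
python3 -c "
from h import *
samp(8)"
python3 -m jog '[[0,0,-1,0,0,0,0.7],[0,0,-1,0,0,0,0.7]]'
python3 -c "
from h import *
samp(8)"
```

```text
clock: 4.37
eef_pos: [0.4454, 0.1954, 0.1252]
tcp_rot: [0.355, 1.57, 0.035]
ft_force: [-0.3, -0.1, -3.3]
grip_width: 0.0537
t 4.37 tcp [0.4454 0.1954 0.1252] grip 0.0537 F [-0.3  -0.11 -3.28] M [-0.043  0.045 -0.012]
[[0.001, 0.314, 0.949], [0.0, 0.949, -0.314], [-1.0, 0.0, 0.001]] jawdir deg 71.7 q [ 0.18  0.23  1.82 -0.    1.09 -1.07]
4.37 [0.012, 0.029, -0.055] [3.28, -0.19, -0.25]
4.42 [-0.008, 0.006, -0.037] [3.62, -0.17, -0.32]
4.47 [0.011, 0.034, 0.061] [3.56, -0.27, 0.05]
4.52 [-0.026, -0.02, 0.034] [4.22, 0.4, 0.13]
clock: 5.02
eef_pos: [0.4889, 0.1801, 0.1226]
tcp_rot: [-2.723, 1.564, -3.04]
ft_force: [1.7, 0.3, -3.3]
grip_width: 0.0537
5.02 [0.046, -0.126, 0.103] [3.31, 0.83, 1.51]
5.07 [0.011, -0.562, 0.169] [1.64, 2.31, 7.91]
5.12 [-0.034, 0.014, -0.01] [3.85, -0.38, -0.62]
5.17 [-0.007, 0.049, -0.061] [3.45, -0.2, -1.07]
5.22 [0.031, 0.021, -0.005] [3.05, 0.17, -0.6]
5.27 [-0.014, 0.007, 0.025] [3.62, -0.69, 0.43]
5.32 [-0.023, -0.005, 0.018] [2.94, -0.23, -0.0]
5.37 [0.009, 0.082, -0.016] [4.15, -0.61, -0.04]
clock: 5.53
eef_pos: [0.4451, 0.1955, 0.1245]
tcp_rot: [-2.935, 1.57, 3.028]
ft_force: [-0.2, -0.2, -3.0]
grip_width: 0.0539
5.53 [0.019, 0.082, 0.014] [3.05, -0.27, -0.17]
5.58 [0.048, 0.516, -0.084] [4.8, -1.23, -7.67]
5.63 [-0.007, 0.027, -0.025] [4.49, 0.17, 0.43]
5.68 [-0.003, -0.061, 0.016] [2.69, -0.21, 0.43]
5.73 [0.044, -0.056, 0.035] [3.49, 0.05, 1.0]
5.78 [-0.018, -0.027, 0.001] [3.82, -0.51, 0.51]
5.83 [0.03, 0.076, -0.041] [3.02, -0.08, 0.26]
5.88 [0.022, -0.004, -0.002] [3.86, 0.56, 0.89]
```

Tin 1 weighs about 0.35 kg. Its moment settles to noise 0.1 s after each stroke, so it doesn't rattle. I'm standing it back where it was.

```bash
python3 -m jog '[[0.9,0,0,0,0,0,0.7],[0.9,0,0,0,0,0,0.7],[0.9,0,0,0,0,0,0.7],[0.9,0,0,0,0,0,0.7],[0.5,0,0,0,0,0,0.7],[0.25,0,0,0,0,0,0.7],[0.1,0,0,0,0,0,0.7],[0,0,0,0,0,0,0.7],[0,0,0,0,0,0,0.7]]'
python3 -c "
from h import *
st()"
```

```text
clock: 6.63
eef_pos: [0.4467, 0.1956, 0.0144]
tcp_rot: [0.502, 1.569, 0.182]
ft_force: [-0.3, 0.1, -4.3]
grip_width: 0.0537
t 6.63 tcp [0.4467 0.1956 0.0144] grip 0.0537 F [-0.26  0.1  -4.26] M [0.039 0.005 0.015]
[[0.002, 0.315, 0.949], [0.0, 0.949, -0.315], [-1.0, 0.001, 0.002]] jawdir deg 71.7 q [ 0.18  0.39  1.93 -0.    0.82 -1.07]
```

```bash
python3 -m jog '[[0.06,0,0,0,0,0,0.7],[0,0,0,0,0,0,0.7],[0,0,0,0,0,0,0.3],[0,0,0,0,0,0,0],[0,0,0,0,0,0,0],[0,0,0,0,0,0,0],[0,0,0,0,0,0,0],[0,0,0,0,0,0,0],[-0.5,0,0,0,0,0,0],[-1,0,0,0,0,0,0]]'
python3 -m jog '[[-1,0,0,0,0,0,0],[-1,0,0,0,0,0,0],[-1,0,0,0,0,0,0],[0,0,0,-0.1,0,0,0],[0,0,0,-0.1,0,0,0],[0,0,0,-0.1,0,0,0],[0,0,0,-0.1,0,0,0],[0,0,0,0,0,0,0],[0,0,0,0,0,0,0]]'
python3 -c "
from h import *
o,R=st(); print((np.array([.4908,.0302,.0125])-o['eef_pos'])@R/.025); blobs()"
```

```text
clock: 7.47
eef_pos: [0.4431, 0.1949, 0.0477]
tcp_rot: [-2.633, 1.565, -2.953]
ft_force: [0.4, -0.5, 0.1]
grip_width: 0.0927
clock: 8.22
eef_pos: [0.4454, 0.1955, 0.1246]
tcp_rot: [3.092, 1.571, -3.114]
ft_force: [0.2, -0.4, -0.2]
grip_width: 0.0931
t 8.22 tcp [0.4454 0.1955 0.1246] grip 0.0931 F [ 0.16 -0.38 -0.24] M [ 0.095  0.023 -0.006]
[[-0.0, -0.077, 0.997], [-0.0, 0.997, 0.077], [-1.0, 0.0, -0.0]] jawdir deg 94.4 q [ 0.18  0.23  1.82  0.    1.09 -1.46]
[ 4.4834822  -6.73073874  1.30357418]
c=(654.8,290.7) size 67x39 longaxis -80.2deg z 0.054 col [140. 162. 173.] px [138. 126.]
c=(491.1,30.2) size 123x56 longaxis 4.5deg z 0.057 col [156. 168. 177.] px [242. 193.]
c=(483.4,-226.4) size 123x57 longaxis 1.2deg z 0.057 col [158. 169. 178.] px [349. 199.]
c=(344.2,-138.5) size 122x56 longaxis 56.4deg z 0.057 col [ 59. 196. 201.] px [312. 256.]
```

```bash
python3 -m jog '[[0,-0.95,0.19,0,0,0,0],[0,-0.95,0.19,0,0,0,0],[0,-0.95,0.19,0,0,0,0],[0,-0.95,0.19,0,0,0,0],[0,-0.95,0.19,0,0,0,0],[0,-0.95,0.19,0,0,0,0],[0,-0.95,0.15,0,0,0,0],[0,-0.08,0,0,0,0,0],[0,0,0,0,0,0,0],[0,0,0,0,0,0,0]]'
python3 -c "
from h import *
o,R=st(); print((np.array([.4908,.0302,.0125])-o['eef_pos'])@R/.025); im,d=read_camera('wrist'); cv2.imwrite('pics/w3.png',im)
im,d=read_camera('scene'); cv2.imwrite('pics/s3.png',im)"
```

```text
clock: 9.1
eef_pos: [0.4907, 0.0308, 0.1244]
tcp_rot: [2.371, 1.57, 2.449]
ft_force: [0.3, -0.8, -0.0]
grip_width: 0.0926
t 9.1 tcp [0.4907 0.0308 0.1244] grip 0.0926 F [ 0.29 -0.84 -0.03] M [ 0.038 -0.049  0.004]
[[-0.001, -0.078, 0.997], [0.001, 0.997, 0.078], [-1.0, 0.001, -0.001]] jawdir deg 94.5 q [-0.17  0.24  1.8   0.    1.09 -1.81]
[ 4.4775975  -0.02694715  0.00626848]
```

View pics/s3.png

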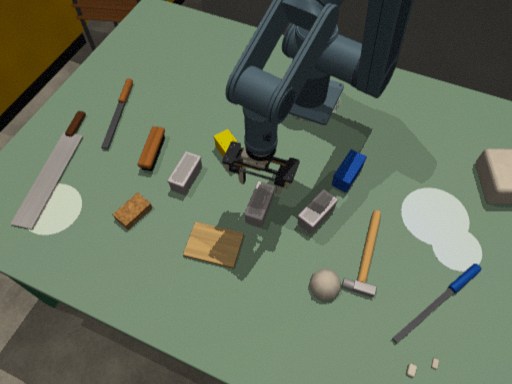

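Tin 1 stands upright at (317,210) where it was, and the gripper is over the middle tin at (260,203). Next I grasp it, lift it and shake it.

```bash
python3 -m jog '[[0.9,0,0,0,0,0,0],[0.9,0,0,0,0,0,0],[0.9,0,0,0,0,0,0],[0.9,0,0,0,0,0,0],[0.5,0,0,0,0,0,0],[0.36,0,0,0,0,0,0],[0,0,0,0,0,0,0],[0,0,0,0,0,0,0.3],[0,0,0,0,0,0,0.7],[0,0,0,0,0,0,0.7]]'
python3 -m jog '[[0,0,0,0,0,0,0.7],[0,0,0,0,0,0,0.7],[0,0,0,0,0,0,0.7],[0,0,0,0,0,0,0.7],[0,0,0,0,0,0,0.7],[0,0,0,0,0,0,0.7],[0,0,0,0,0,0,0.7]]'
python3 -c "
from h import *
o,R=st()"
python3 -m jog '[[-0.4,0,0,0,0,0,0.7],[-0.9,0,0,0,0,0,0.7],[-0.9,0,0,0,0,0,0.7],[-0.9,0,0,0,0,0,0.7],[-0.9,0,0,0,0,0,0.7],[-0.5,0,0,0,0,0,0.7],[0,0,0,0,0,0,0.7],[0,0,0,0,0,0,0.7]]'
python3 -c "
from h import *
st(); samp(4)"
python3 -m jog '[[0,0,1,0,0,0,0.7],[0,0,1,0,0,0,0.7],[0,0,-1,0,0,0,0.7],[0,0,-1,0,0,0,0.7],[0,0,1,0,0,0,0.7],[0,0,1,0,0,0,0.7]]'
python3 -c "
from h import *
samp(8)"
python3 -m jog '[[0,0,-1,0,0,0,0.7],[0,0,-1,0,0,0,0.7]]'
python3 -c "
from h import *
samp(8)
st()"
```

```text
clock: 10.03
eef_pos: [0.492, 0.0304, 0.0142]
tcp_rot: [-0.257, 1.569, -0.177]
ft_force: [-0.4, 0.8, 0.7]
grip_width: 0.078
clock: 10.62
eef_pos: [0.4913, 0.0303, 0.0135]
tcp_rot: [-0.184, 1.57, -0.104]
ft_force: [-1.7, 0.1, 5.3]
grip_width: 0.0539
t 10.62 tcp [0.4913 0.0303 0.0135] grip 0.0539 F [-1.69  0.15  5.32] M [0.162 0.122 0.073]
[[0.0, -0.08, 0.997], [-0.0, 0.997, 0.08], [-1.0, -0.0, 0.0]] jawdir deg 94.6 q [-0.17  0.4   1.92  0.    0.82 -1.82]
clock: 11.28
eef_pos: [0.4909, 0.0304, 0.1257]
tcp_rot: [-0.443, 1.57, -0.363]
ft_force: [-1.0, -0.9, -5.0]
grip_width: 0.0538
t 11.28 tcp [0.4909 0.0304 0.1257] grip 0.0538 F [-0.98 -0.92 -5.  ] M [-0.011  0.031  0.005]
[[0.0, -0.08, 0.997], [-0.0, 0.997, 0.08], [-1.0, -0.0, 0.0]] jawdir deg 94.6 q [-0.17  0.24  1.8  -0.    1.1  -1.82]
11.28 [-0.005, 0.032, -0.009] [5.0, -0.84, -1.05]
11.33 [-0.005, 0.062, 0.072] [5.21, 0.29, 0.07]
11.38 [-0.004, 0.027, 0.019] [4.73, -0.61, -0.33]
11.43 [0.013, 0.049, 0.023] [4.49, -1.26, -0.35]
clock: 11.93
eef_pos: [0.5355, 0.0351, 0.1223]
tcp_rot: [2.928, 1.561, 3.008]
ft_force: [1.8, -0.8, -3.3]

[... 436 characters left out ...]
0302, 0.1253]
tcp_rot: [-2.111, 1.571, -2.031]
ft_force: [-0.5, -0.5, -4.2]
grip_width: 0.0537
12.45 [-0.001, 0.177, 0.038] [4.24, -0.47, -0.5]
12.5 [-0.012, 0.639, 0.128] [5.13, 0.78, -8.66]
12.55 [-0.009, 0.072, 0.032] [4.77, -0.38, -0.51]
12.6 [-0.011, 0.003, 0.049] [4.42, -0.33, 0.99]
12.65 [-0.008, -0.04, -0.03] [4.35, 0.57, -0.11]
12.7 [-0.061, 0.01, 0.071] [4.51, -0.49, -0.69]
12.75 [0.005, -0.048, 0.019] [4.65, -0.87, -0.22]
12.8 [-0.006, -0.036, 0.088] [4.88, 0.63, -0.39]
t 12.8 tcp [0.492  0.0302 0.126 ] grip 0.0536 F [-0.43  0.6  -4.88] M [ 0.09  -0.029  0.006]
[[0.001, -0.08, 0.997], [-0.0, 0.997, 0.08], [-1.0, -0.0, 0.001]] jawdir deg 94.6 q [-0.17  0.24  1.8   0.    1.1  -1.82]
```

Tin 2 isn't clear yet: it weighs about 4.7 N and the swings are near the noise. I'll repeat the strokes with longer sampling.

```bash
cat >> h.py <<'E'
def samp2(n=12):
    m=[];f=[]
    for i in range(n):
        o=get_obs();R=Ro.from_euler('xyz',o['tcp_rot']).as_matrix()
        m.append((R.T@o['moment'])[1]);f.append(-o['ft_force'][2])
        if i<n-1: read_camera('wrist')
    m=np.array(m);print('My',m.round(3).tolist(),'settled mean %.3f sd %.3f  Fz %.2f'%(m[4:].mean(),m[4:].std(),np.mean(f[4:])))
E
python3 -m jog '[[0,0,1,0,0,0,0.7],[0,0,1,0,0,0,0.7],[0,0,1,0,0,0,0.7]]' >/dev/null
python3 -c "
from h import *
samp2()"
python3 -m jog '[[0,0,-1,0,0,0,0.7],[0,0,-1,0,0,0,0.7],[0,0,-1,0,0,0,0.7]]' >/dev/null
python3 -c "
from h import *
samp2()"
python3 -m jog '[[0,0,1,0,0,0,0.7],[0,0,1,0,0,0,0.7],[0,0,1,0,0,0,0.7]]' >/dev/null
python3 -c "
from h import *
samp2()"
python3 -m jog '[[0,0,-1,0,0,0,0.7],[0,0,-1,0,0,0,0.7],[0,0,-1,0,0,0,0.7]]' >/dev/null
python3 -c "
from h import *
samp2();st()"
```

```text
My [-0.04, -0.665, 0.019, 0.031, 0.069, 0.055, 0.033, 0.078, 0.049, 0.096, 0.09, 0.082] settled mean 0.069 sd 0.020  Fz 4.74
My [0.129, 0.611, 0.061, -0.005, 0.073, -0.025, -0.015, -0.034, -0.053, -0.034, -0.029, -0.032] settled mean -0.019 sd 0.036  Fz 4.47
My [-0.073, -0.635, -0.079, 0.0, 0.046, 0.072, 0.021, 0.076, 0.013, 0.053, 0.021, 0.061] settled mean 0.046 sd 0.023  Fz 4.91
My [0.066, 0.652, 0.101, -0.017, -0.028, 0.022, -0.04, -0.026, -0.007, -0.018, -0.007, -0.049] settled mean -0.019 sd 0.021  Fz 4.46
t 16.0 tcp [0.4917 0.0303 0.1256] grip 0.0536 F [-0.19 -0.01 -5.69] M [ 0.012 -0.048  0.031]
[[0.0, -0.08, 0.997], [-0.0, 0.997, 0.08], [-1.0, -0.0, 0.0]] jawdir deg 94.6 q [-0.17  0.24  1.8   0.    1.1  -1.82]
```

```bash
python3 -m jog '[[0,0,0,0,0.12,0,0.7],[0,0,0,0,0.12,0,0.7],[0,0,0,0,0,0,0.7],[0,0,0,0,0,0,0.7],[0,0,0,0,0,0,0.7],[0,0,0,0,0,0,0.7]]' >/dev/null
python3 -c "
from h import *
samp2(6)"
python3 -m jog '[[0,0,0,0,-0.08,0,0.7],[0,0,0,0,-0.08,0,0.7],[0,0,0,0,-0.05,0,0.7],[0,0,0,0,-0.03,0,0.7],[0,0,0,0,0,0,0.7],[0,0,0,0,0,0,0.7]]' >/dev/null
python3 -c "
from h import *
samp2();st()"
python3 -m jog '[[0,0,0,0,-0.12,0,0.7],[0,0,0,0,-0.12,0,0.7],[0,0,0,0,0,0,0.7],[0,0,0,0,0,0,0.7],[0,0,0,0,0,0,0.7],[0,0,0,0,0,0,0.7]]' >/dev/null
python3 -c "
from h import *
samp2(6)"
python3 -m jog '[[0,0,0,0,0.08,0,0.7],[0,0,0,0,0.08,0,0.7],[0,0,0,0,0.05,0,0.7],[0,0,0,0,0.03,0,0.7],[0,0,0,0,0,0,0.7],[0,0,0,0,0,0,0.7]]' >/dev/null
python3 -c "
from h import *
samp2();st()"
```

```text
My [-0.138, -0.189, -0.195, -0.237, -0.199, -0.199] settled mean -0.199 sd 0.000  Fz 4.36
My [0.088, 0.123, 0.069, 0.075, 0.094, 0.081, 0.012, 0.066, 0.107, 0.086, 0.064, 0.076] settled mean 0.073 sd 0.027  Fz 5.17
t 17.8 tcp [0.4911 0.0304 0.1255] grip 0.0538 F [-0.08 -0.57 -4.76] M [0.05  0.08  0.023]
[[-0.0, -0.08, 0.997], [-0.0, 0.997, 0.08], [-1.0, 0.0, -0.0]] jawdir deg 94.6 q [-0.17  0.24  1.8  -0.    1.1  -1.82]
My [0.248, 0.187, 0.235, 0.232, 0.246, 0.28] settled mean 0.263 sd 0.017  Fz 4.50
My [-0.066, -0.045, -0.024, -0.112, -0.011, -0.043, -0.091, -0.07, -0.062, -0.07, -0.04, -0.079] settled mean -0.058 sd 0.024  Fz 4.70
t 19.6 tcp [0.4911 0.0303 0.1258] grip 0.0534 F [ 1.27  0.19 -5.49] M [-0.    -0.08  -0.059]
[[0.0, -0.08, 0.997], [-0.0, 0.997, 0.08], [-1.0, -0.0, 0.0]] jawdir deg 94.6 q [-0.17  0.24  1.8  -0.    1.1  -1.82]
```

Tin 2 does hold something loose. At the same level pose, its moment about tool y is +0.073 after tilting one way and -0.058 after the other, so its centre of mass moves by about 27 mm. It also weighs 0.48 kg, more than any empty tin could. I'm carrying it gently to the board centre (0.655, -0.042) with the TCP at z≈0.1285, which gives 100 mm clearance.

```bash
python3 -m jog '[[-0.12,-0.15,0.3,0,0,0,0.7],[0,-0.4,0.75,0,0,0,0.7],[0,-0.45,0.85,0,0,0,0.7],[0,-0.5,0.9,0,0,0,0.7],[0,-0.5,0.9,0,0,0,0.7],[0,-0.45,0.85,0,0,0,0.7],[0,-0.45,0.8,0,0,0,0.7],[0,-0.3,0.55,0,0,0,0.7],[0,-0.15,0.3,0,0,0,0.7],[0,-0.05,0.1,0,0,0,0.7]]'
python3 -m jog '[[0,0,0,0,0,0,0.7],[0,0,0,0,0,0,0.7],[0,0,0,0,0,0,0.7],[0,0,0,0,0,0,0.7]]'
python3 -c "
from h import *
o,R=st(); print((np.array([.655,-.0416,.1285])-o['eef_pos'])@R/.025); blobs()
im,d,W=cloud('scene'); cv2.imwrite('pics/s5.png',im)
m=(W[...,2]>.1)&(W[...,2]<.19)&(d>0)&(abs(W[...,0]-.655)<.075)&(abs(W[...,1]+.04)<.045)
P=W[m];
t=P[(P[:,2]>.14)&(P[:,2]<.185)]
for lo in np.arange(.58,.73,.01):
    s=t[(t[:,0]>lo)&(t[:,0]<lo+.01)]
    if len(s)>5: print(round(lo,2),len(s),np.median(s[:,2]).round(4))
im,d=read_camera('wrist'); cv2.imwrite('pics/w5.png',im)
im,d=read_camera('top'); cv2.imwrite('pics/t5.png',im)"
```

```text
clock: 20.43
eef_pos: [0.6562, -0.0427, 0.1281]
tcp_rot: [-0.74, 1.571, -0.66]
ft_force: [-0.4, 0.6, -4.8]
grip_width: 0.0539
clock: 20.77
eef_pos: [0.6541, -0.0412, 0.1289]
tcp_rot: [2.749, 1.57, 2.83]
ft_force: [-0.3, 0.4, -4.8]
grip_width: 0.0539
t 20.77 tcp [ 0.6541 -0.0412  0.1289] grip 0.0539 F [-0.33  0.36 -4.82] M [ 0.084 -0.038 -0.039]
[[-0.0, -0.081, 0.997], [0.0, 0.997, 0.081], [-1.0, 0.0, -0.0]] jawdir deg 94.6 q [-0.23  0.51  1.38  0.    1.25 -1.88]
[ 0.01450542 -0.01965781  0.03260032]
c=(639.9,290.4) size 70x65 longaxis -86.8deg z 0.053 col [152. 176. 189.] px [139. 131.]
c=(483.3,-225.9) size 123x57 longaxis 1.1deg z 0.057 col [166. 179. 187.] px [349. 199.]
c=(479.4,195.8) size 57x33 longaxis -19.2deg z 0.058 col [129. 138. 144.] px [173. 195.]
c=(344.4,-138.5) size 122x56 longaxis 56.3deg z 0.057 col [ 61. 206. 211.] px [312. 256.]
0.61 10 0.1756
0.62 11 0.1762
0.64 29 0.174
0.65 33 0.1543
0.66 88 0.1731
0.67 85 0.1739
0.68 91 0.1742
0.69 86 0.1739
0.7 96 0.1741
0.71 136 0.1665
```

View pics/s5.png

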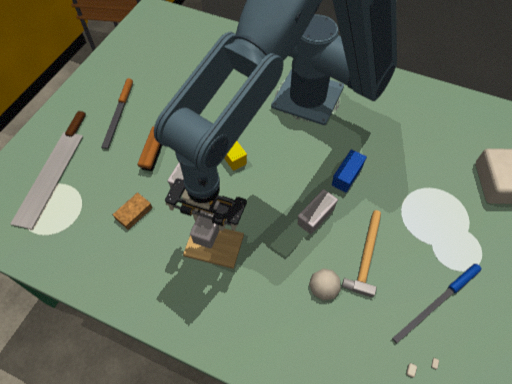

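View pics/t5.png

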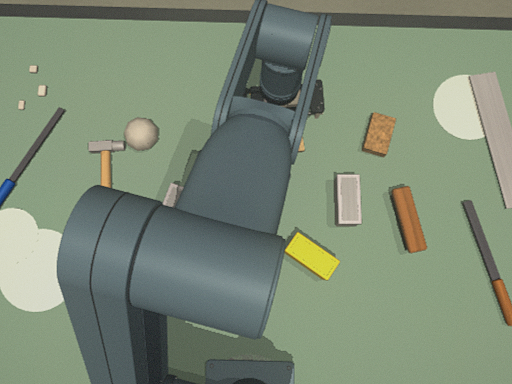

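View pics/w5.png

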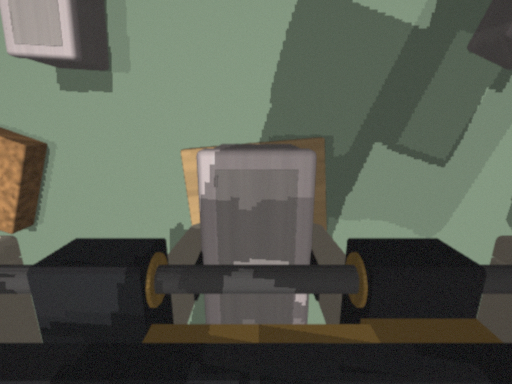

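The tin's top is flat at 0.174 (0.1756 to 0.1741 along it), so its underside is about 101 mm above the board and centred on it. Tin 1 stands at (318,211) in the scene view and tin 3 hasn't been touched. I'm handing in.

```bash
python3 -c "
from h import *
st(); print(hand_in())"
```

```text
t 20.97 tcp [ 0.6547 -0.0415  0.1289] grip 0.0537 F [ 0.03  0.22 -4.07] M [ 0.065 -0.041 -0.002]
[[0.0, -0.08, 0.997], [-0.0, 0.997, 0.08], [-1.0, -0.0, 0.0]] jawdir deg 94.6 q [-0.23  0.51  1.38 -0.    1.25 -1.88]
the job is handed in; nothing more can be done
None
```

The rattling tin is the middle one, and I handed in at 21 s with it held level over the middle of the plywood board.

- **Left tin:** I lifted and shook it. It weighed about 0.35 kg and showed no response beyond noise, so I stood it back upright in its place.
- **Middle tin:** I lifted it, shook it and also tilted it. The post-stroke swings were close to the sensor noise, so shaking alone did not settle it. What did was the level moment, which shifted from about +0.07 to -0.06 N m depending on the last tilt. It also weighs 0.48 kg, more than an empty tin can.
- **Right tin:** I did not lift it, because the rattling one had already been found.
- **Last checks:** The held tin is level to about 1°, about 101 mm above the board and within 1 mm of its measured centre. The left tin was upright in the last pictures. I moved nothing else, though the arm hid parts of the bench in them.

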